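# Hang the rinsed print stamp on the drying tree

### The job

In the fish-printing class a rinsed hand stamp, the one with the closed stirrup handle standing on the table, must drip dry. First turn the little drying tree until one of its two free branches lies over the white drip tray, then hang the stamp by its stirrup on that branch, so that it hangs upright and still over the tray, and let go.

Things in the scene. Friction and masses are not known exactly. Their poses are not given: they have to be found in the camera images.
- stamp: Hand stamp (mm): wooden block 50 (x) x 84 (y) x 26 high; origin under its centre, z up. Above it a steel stirrup, 12 thick: window open along x, 68 wide, from 26 up to a flat crossbar (underside 96 high). Square wooden grip 24 x 24 on top, height 104 to 138: keep fingertips above 104 or they block the window. 0.22 kg. Hung, the crossbar lies flat on the branch: origin 96 below the branch top.
- branch_a (a point): Hanging place on one free branch of the tree: branch's top, 150 high, 88 from the tree's upright axis (midway between a and b). Level flat branches, 20 wide, 10 thick; an upturned lip (6 thick, 18 high) at the end, 124 from the axis: pass the stirrup over the lip from outside, then lower. The tree turns with light friction (1 N at this place) and stays where left.
- branch_b (a point): Same place on the opposite free branch; either will do. The two branches between, at right angles, carry fixed stamps, tops 192 high; hub 32 across, 160 high. At the start each free branch is 0.7 to 2.45 rad from the tray's direction; the nearer one turns there the short way without meeting a stop.
- tray (a point): Point in the white drip tray (86 x 116, rim 16 high) fixed to the tree's foot on the robot's side: on its floor, 3 above the table, 88 from the tree's axis, straight below the hanging place of a branch turned over the tray. Elsewhere on the table, a stamp with a round knob and a round pad with a bar (no stirrup, under 80 high) are bystanders.
Mind the look-alikes: they are no part of the job. What is shaped like the stamp but pink or yellow is not meant.

How it is judged:
By the outcome, as a careful person would: the job done as asked, in the order asked, and still so for the second after the job is handed in, with the robot touching nothing.
It also fails if it takes over 56 s, if anything falls off the work surface, if the arm or the gripper's body presses on something with over 40 N, if the wrist force passes 120 N, or if a joint passes its speed limit or range.

### The arm

A 6-joint arm with a two-finger parallel gripper is mounted at the origin on the work surface. World frame = base frame: x ahead of the robot, y to its left, z up, the work surface at z = 0. Lengths are in m, angles in rad, forces in N, time in s.
With the tool pointing down it reaches from about 0.425 to 0.95 m from the base axis. Payload 3.5 kg.
Tool frame: the origin (TCP) lies between the finger pads; the fingertips stand 14 mm ahead of it and the grasp point (between the pads) lies 5 mm behind it (ctrl.tip_extent is the distance from the TCP to the fingertips, in m); x points along the fingers, z is the direction in which the jaws open and shut, and the axes are right-handed (so a half turn about x gives the same grasp; the last joint's range is limited). The gripper opens to 85 mm and grips with 20 to 120 N. Pads are 22 mm wide; open, the fingers measure 114 mm over their backs; the gripper's body (76 mm by 85 mm) begins 54 mm behind the grasp point. The pads swing forward as they close: fully open they stand 13 mm farther back than shut.
Start: joints at [1.011, 0.286, 1.577, -0, 1.279, -0.15], TCP at [0.269, 0.619, 0.245] pointing down, gripper open.
Joint ranges: [-2.77, 2.77], [-0.9, 2.22], [0.21, 2.48], [-1.53, 4.67], [0.24, 2.81], [-2.84, 2.84]. Speed limits (rad/s): [2.79, 2.79, 3.14, 3.14, 3.14, 3.14].

### API

Orientations are given as a unit quaternion [x, y, z, w].
In Python, from plant import ctrl gives the robot as it stands.
- The arm moves only by the tool move_arm, never from a script. Its argument "commands" is one flat list of numbers, 4 for each row, row after row: the shift along the tool's x, y, z in units of 25 mm (1.0 is 25 mm), then the turn about the tool's x in units of 5 degrees (1.0 is 5 degrees). A call has 1 to 20 rows; each row shifts and turns the commanded pose from where the row before left it, along the tool's axes as they then stand; what a row does not reach is not made up. A row lasts 1/8 s, in which the tool goes at most 62.5 mm and 10.7 degrees, less where a joint would pass 70% of its speed; a pose out of reach is approached as far as the arm can. A call is refused whole if a number of a shift passes 1 or a number of a turn 1, either way. A call with a gripper value outside its range is refused whole. "jaw" is the finger opening in mm, from 0 to 85.4, set as the call begins (left out, the last holds). The fingers move at their own pace and stop on an object; "force" is the grip in N (left out, the last holds). Time passes only in rows, so rows that do not move let the fingers close. It gives the time, the measured TCP pose, the force and the opening at its end, in the units of the state.
- ctrl.get_state(): the state, without advancing time (a new reading comes with each control period).
- ctrl.read_camera(name): name is "scene" or "top"; returns the picture (400x640x3 uint8, red, green, blue); there is no depth.
- ctrl.get_calibration(name): a dict with "camera_matrix" (3x3 intrinsics, pixels), "camera_from_world" (4x4, takes a point from world to camera coordinates). Camera axes: x right, y down, z forward; pixel columns grow to the right and rows downward; lengths in m; the calibration is good to about 2 mm. A picture is of the moment at which its call begins. get_calibration takes no time and is no camera call.
- ctrl.sign_off(): hands the job in, once; it reports no verdict.
The state is a dict: "time": time; "qpos": joint angles; "dq": joint speeds; "joint_efforts": joint torques, N m; "eef_pos": TCP position; "tcp_rot": TCP orientation; "contact_force": force on the tool from outside, world axes, zero at the start; "wrist_torque": the same for the moment, N m; "opening": opening from 0.0 (shut) to 1.0 (fully open).
Only numpy, scipy, OpenCV 4.12 (cv2) and the standard library are available. Lean on these libraries where they do the work, as an engineer would, in place of code of your own. Each camera call takes 0.05 s, during which the arm holds its last target.

## Working session

There is one attempt and no reset: what is moved stays moved. The work goes in short steps, Python scripts to look and compute and a tool call to move; the robot and the scene stay as the last step left them, time stands still between calls to the robot, and variables do not carry over. Pictures are saved under pics/ and viewed, and the job is handed in when it is done.

Besides the shell and the picture viewer there is one more tool, called after "Request:" as name(argument=value, ...), one argument or row to a line, values as JSON. move_arm: Moves the arm, as the interface text tells. Its arguments: {"type":"object","properties":{"commands":{"type":"array"},"jaw":{"type":"number"},"force":{"type":"number"}},"required":["commands"]}

```bash
mkdir -p pics; ls; python3 - <<'E'
from plant import ctrl
import cv2
for n in ("scene","top"):
    im=ctrl.read_camera(n); cv2.imwrite(f"pics/{n}0.png",im[:,:,::-1])
    c=ctrl.get_calibration(n); print(n,c["camera_matrix"],c["camera_from_world"])
s=ctrl.get_state(); print(s)
E
```

```text
pics
scene [[446.56179348   0.         316.53977801]
 [  0.         446.56179348 205.30588311]
 [  0.           0.           1.        ]] [[ 0.46476464  0.88542399 -0.00426357 -0.2113884 ]
 [ 0.63010325 -0.33412045 -0.70095179 -0.26733028]
 [-0.62206408  0.32309112 -0.71319591  1.50081435]
 [ 0.          0.          0.          1.        ]]
top [[489.45972762   0.         306.47923001]
 [  0.         489.45972762 201.85519268]
 [  0.           0.           1.        ]] [[-0.02343303 -0.99969078  0.00832139 -0.03344619]
 [-0.99805358  0.02291186 -0.05800079  0.5317566 ]
 [ 0.0577922  -0.00966433 -0.99828186  1.04200489]
 [ 0.          0.          0.          1.        ]]
{'time': 0.1, 'qpos': array([ 1.01095614e+00,  2.87125268e-01,  1.57806925e+00,  3.10739741e-06,
        1.27860213e+00, -1.49994978e-01]), 'dq': array([-0.00035682, -0.00097212, -0.00261052,  0.00189068, -0.00177104,
        0.00034533]), 'joint_efforts': array([ 1.02012116e-03, -4.07301843e+01, -2.93695486e+01, -1.12007274e-04,
        3.44997410e-03, -1.32884114e-06]), 'eef_pos': array([0.26862303, 0.61861453, 0.24403241]), 'tcp_rot': array([-0.3881164 ,  0.59199245,  0.38746795,  0.5905753 ]), 'contact_force': array([ 0.02448484, -0.47963542,  0.38455559]), 'wrist_torque': array([ 0.00824322,  0.00614917, -0.0391486 ]), 'opening': 1.0031346513879935}
```

View pics/scene0.png

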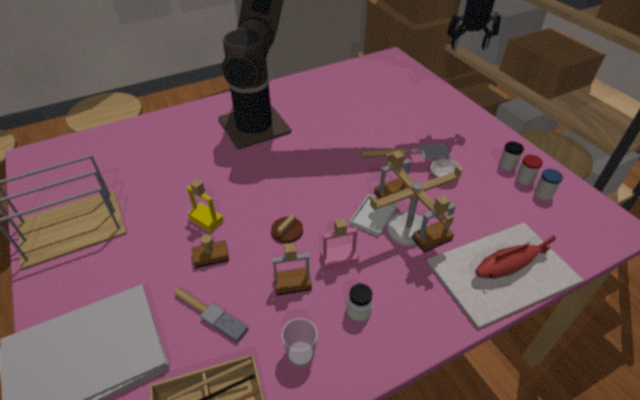

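View pics/top0.png

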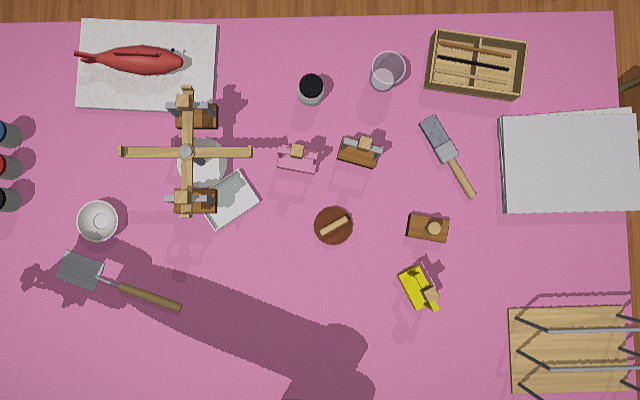

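```bash
python3 - <<'E'
import cv2,numpy as np
t=cv2.imread("pics/top0.png"); s=cv2.imread("pics/scene0.png")
cv2.imwrite("pics/tA.png",cv2.resize(t[75:240,105:270],None,fx=3.6,fy=3.6,interpolation=cv2.INTER_CUBIC))
cv2.imwrite("pics/tB.png",cv2.resize(t[120:190,265:400],None,fx=5.5,fy=5.5,interpolation=cv2.INTER_CUBIC))
cv2.imwrite("pics/sB.png",cv2.resize(s[210:310,250:380],None,fx=5,fy=5,interpolation=cv2.INTER_CUBIC))
cv2.imwrite("pics/sA.png",cv2.resize(s[130:270,340:480],None,fx=4,fy=4,interpolation=cv2.INTER_CUBIC))
E
```

```text
(no output)
```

View pics/tA.png

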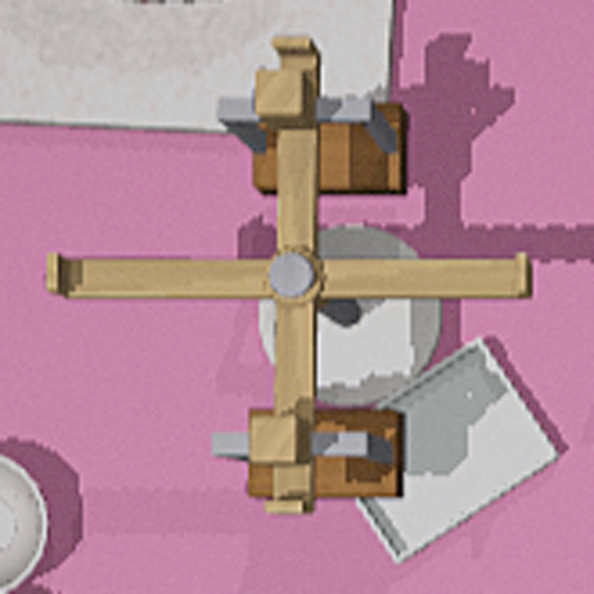

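View pics/tB.png

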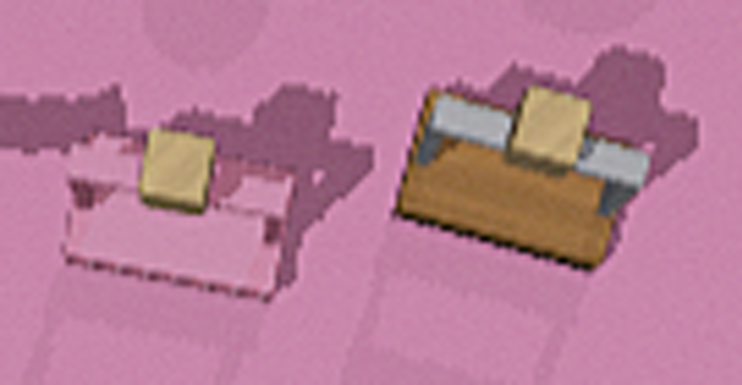

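View pics/sB.png

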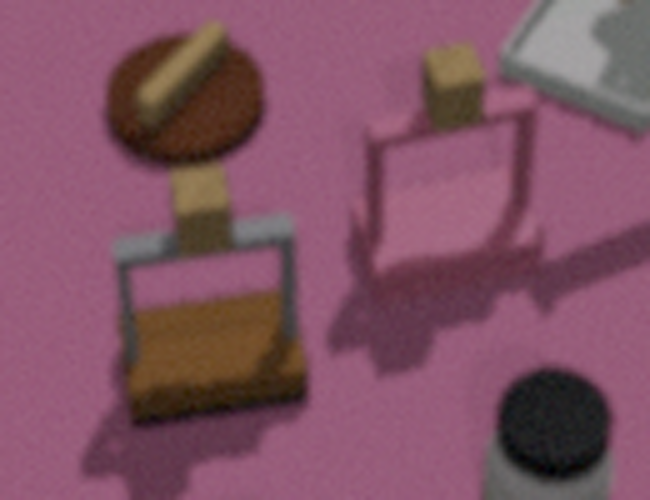

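View pics/sA.png

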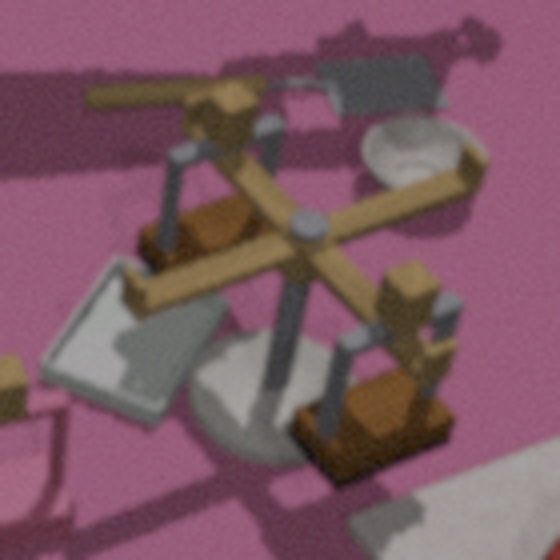

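```bash
cat > h.py <<'E'
import numpy as np
from plant import ctrl
def ray(n,p,z):
    c=ctrl.get_calibration(n);K=c["camera_matrix"];T=c["camera_from_world"]
    R=T[:3,:3];o=-R.T@T[:3,3];d=R.T@np.linalg.inv(K)@np.array([p[0],p[1],1.])
    return o+d*(z-o[2])/d[2]
def proj(n,P):
    c=ctrl.get_calibration(n);q=c["camera_matrix"]@(c["camera_from_world"]@np.append(P,1))[:3];return q[:2]/q[2]
E
python3 - <<'E'
from h import *
A=lambda u,v:(105+u/3.6-.36,75+v/3.6-.36)
B=lambda u,v:(265+u/5.5-.4,120+v/5.5-.4)
SB=lambda u,v:(250+u/5-.4,210+v/5-.4)
SA=lambda u,v:(340+u/4-.37,130+v/4-.37)
f=lambda n,p,z:np.round(ray(n,p,z)[:2],4)
print("hub",f("top",A(293,273),.16),f("scene",SA(310,226),.16))
for nm,p in (("R",(526,275)),("L",(52,273))): print("lip",nm,f("top",A(*p),.168))
print("lip scene",f("scene",SA(135,278),.168),f("scene",SA(473,160),.168))
for p in ((482,342),(562,450),(402,560)): print("tray top",f("top",A(*p),.016))
for p in ((122,262),(42,366),(155,420)): print("tray scene",f("scene",SA(*p),.016))
for p in ((435,95),(432,125),(650,155),(640,182)): print("bar",f("top",B(*p),.104))
for p in ((527,88),(591,98),(580,165),(512,152)): print("grip",f("top",B(*p),.138))
for p in ((397,215),(590,268)): print("block bottom",f("top",B(*p),.0))
for p in ((172,178),(222,170),(230,195),(177,205)): print("gripS",f("scene",SB(*p),.138))
for p in ((133,422),(303,398)): print("blkS",f("scene",SB(*p),.0))
from scipy.spatial.transform import Rotation as Ro
print(Ro.from_quat(ctrl.get_state()["tcp_rot"]).as_matrix().round(3))
E
```

```text
hub [0.624  0.1789] [0.6256 0.1797]
lip R [0.619 0.057]
lip L [0.6254 0.3008]
lip scene [0.6205 0.0596] [0.6307 0.2961]
tray top [0.6041 0.0997]
tray top [0.5379 0.0528]
tray top [0.4743 0.1494]
tray scene [0.4795 0.1553]
tray scene [0.5378 0.0562]
tray scene [0.6118 0.096 ]
bar [ 0.6539 -0.1222]
bar [ 0.643  -0.1208]
bar [ 0.6303 -0.1996]
bar [ 0.6205 -0.1957]
grip [ 0.6492 -0.1515]
grip [ 0.6452 -0.1738]
grip [ 0.6216 -0.1692]
grip [ 0.6267 -0.1456]
block bottom [ 0.6255 -0.115 ]
block bottom [ 0.6024 -0.1917]
gripS [ 0.6249 -0.1676]
gripS [ 0.631  -0.1467]
gripS [ 0.645  -0.1496]
gripS [ 0.6394 -0.1719]
blkS [ 0.6424 -0.2041]
blkS [ 0.6675 -0.1284]
[[-0.001 -0.917  0.398]
 [-0.002  0.398  0.917]
 [-1.     0.    -0.002]]
```

Candidates for the target:
- Steel-stirrup stamp with a brown block: top (360,150), scene (292,270).
- Pink copy: top (297,155), scene (340,240).
- Yellow copy: top (418,288), scene (205,208).
- Two stamps fixed on the tree: top (195,115) and (195,200).
- Round-knob stamp: top (428,227).
- Round pad with a bar: top (333,226).

I choose the steel/brown one. The close crops show a grey stirrup, a brown block and a free-standing base.

Measurements:
- **Hub:** about (.625,.179).
- **Nearer free branch:** at about -92°.
- **Tray:** at about -147°, so the tree turns -55°.
- **Stamp:** at (.6355,-.160), with its bar at 73°.

First I'll turn the tool.

Request:
move_arm(
  commands=[0,0,0,1,0,0,0,1,0,0,0,1,0,0,0,1,0,0,0,1,0,0,0,1,0,0,0,1,0,0,0,1,0,0,0,1,0,0,0,1,0,0,0,1,0,0,0,1,0,0,0,1,0,0,0,0.7],
  jaw=28,
  force=30,
)

```text
time: 1.85
eef_pos: [0.2687, 0.6188, 0.2445]
tcp_rot: [0.013, 0.707, -0.013, 0.707]
contact_force: [-0.4, 1.4, 0.3]
opening: 0.324
```

```bash
cat >> h.py <<'E'
from scipy.spatial.transform import Rotation as Ro
def cur():
    s=ctrl.get_state();R=Ro.from_quat(s["tcp_rot"]).as_matrix();return np.array(s["eef_pos"]),R,s
def yaw(R): return np.degrees(np.arctan2(R[1,2],R[0,2]))
def go(P,y=None):
    p,R,s=cur(); d=R.T@(np.array(P)-p)/.025
    print("t",round(s["time"],2),"p",p.round(4),"yaw",yaw(R).round(2),"xdir",R[:,0].round(3),"units",d.round(2), "turn",None if y is None else round(-(((y-yaw(R)+180)%360)-180)/5,2),"F",np.round(s["contact_force"],1),"open",round(s["opening"]*85.4,1),"q",np.round(s["qpos"],2))
E
python3 -c "
from h import *
go((.6212,.0844,.244),-2.2)"
```

```text
t 1.85 p [0.2687 0.6188 0.2445] yaw -2.1 xdir [-0.001 -0.001 -1.   ] units [  0.03 -20.84  14.88] turn 0.02 F [-0.4  1.4  0.3] open 27.6 q [1.01 0.29 1.58 0.   1.28 1.05]
```

Request:
move_arm(
  commands=[0,-0.95,0.68,0,0,-0.95,0.68,0,0,-0.95,0.68,0,0,-0.95,0.68,0,0,-0.95,0.68,0,0,-0.95,0.68,0,0,-0.95,0.68,0,0,-0.95,0.68,0,0,-0.95,0.68,0,0,-0.95,0.68,0,0,-0.95,0.68,0,0,-0.95,0.68,0,0,-0.95,0.68,0,0,-0.95,0.68,0,0,-0.95,0.68,0,0,-0.95,0.68,0,0,-0.95,0.68,0,0,-0.95,0.68,0,0,-0.95,0.68,0,0,-0.95,0.68,0],
)

```text
time: 4.35
eef_pos: [0.5924, 0.1318, 0.2447]
tcp_rot: [0.012, 0.707, -0.012, 0.707]
contact_force: [-0.7, -0.5, -0.3]
opening: 0.325
```

```bash
python3 -c "
from h import *
go((.6212,.0844,.244),-2.2)"
```

```text
t 4.35 p [0.5924 0.1318 0.2447] yaw -1.98 xdir [-0.001 -0.    -1.   ] units [ 0.03 -1.85  1.22] turn 0.04 F [-0.7 -0.5 -0.3] open 27.8 q [0.05 0.14 1.75 0.   1.25 0.09]
```

Request:
move_arm(
  commands=[0,-0.93,0.61,0,0,-0.92,0.61,0,1,0,0,0,1,0,0,0,0,0,0,0],
  jaw=38,
)

```text
time: 4.97
eef_pos: [0.6192, 0.0853, 0.1919]
tcp_rot: [0.012, 0.709, -0.012, 0.705]
contact_force: [0.0, 0.7, -0.9]
opening: 0.447
```

```bash
python3 - <<'E'
from h import *
import cv2
go((.6212,.0844,.142),-2.2)
for n,P in(("top",(.6212,.0844,.15)),("scene",(.6212,.0844,.15))):
    im=ctrl.read_camera(n)[:,:,::-1]; u,v=proj(n,P).astype(int); c=im[v-60:v+60,u-70:u+70]
    cv2.imwrite(f"pics/{n}1.png",cv2.resize(c,None,fx=4,fy=4,interpolation=cv2.INTER_CUBIC))
a=cv2.imread("pics/top1.png");b=cv2.imread("pics/scene1.png")
cv2.imwrite("pics/c1.png",cv2.resize(np.hstack([a,b]),(800,343)))
E
```

```text
t 4.97 p [0.6192 0.0853 0.1919] yaw -1.99 xdir [-0.007  0.    -1.   ] units [ 2.   -0.03  0.09] turn 0.04 F [ 0.   0.7 -0.9] open 38.2 q [-0.03  0.23  1.75 -0.    1.17  0.01]
```

View pics/c1.png

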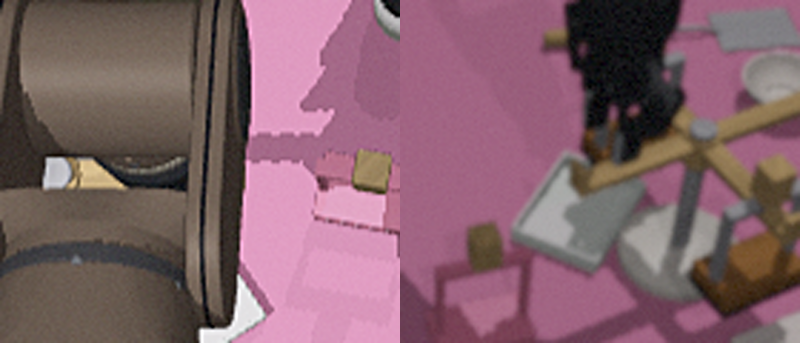

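The scene crop shows the tool above the right branch, inside the lip at crop (583,175). The top view is hidden by the arm. Descending to straddle the branch.

Request:
move_arm(
  commands=[0.5,0,0.08,0,0.5,0,0,0,0.5,0,0,0,0.5,0,0,0,0,0,0,0],
)

```text
time: 5.7
eef_pos: [0.6221, 0.0853, 0.1433]
tcp_rot: [0.012, 0.708, -0.012, 0.706]
contact_force: [-1.0, -0.3, -0.1]
opening: 0.444
```

```bash
python3 - <<'E'
from h import *
import cv2
go((.6212,.0844,.142),-2.2)
n="scene";im=ctrl.read_camera(n)[:,:,::-1]; u,v=proj(n,(.6212,.0844,.15)).astype(int); c=im[v-50:v+50,u-50:u+50]
cv2.imwrite(f"pics/c2.png",cv2.resize(c,None,fx=5,fy=5,interpolation=cv2.INTER_CUBIC))
E
```

```text
t 5.7 p [0.6221 0.0853 0.1433] yaw -1.98 xdir [-0.004  0.    -1.   ] units [ 0.05 -0.04 -0.03] turn 0.04 F [-1.  -0.3 -0.1] open 37.9 q [-0.03  0.29  1.77 -0.    1.09  0.01]
```

View pics/c2.png

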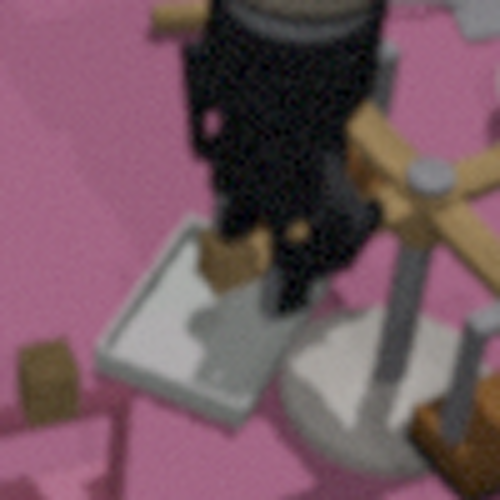

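Request:
move_arm(
  commands=[0,0,0,0.5,0,0,-0.33,0,0,0,0,1,0,0,-0.33,0,0,0,0,1,0,0,-0.33,0,0,0,0,1,0,0,-0.33,0,0,0,0,1,0,0,-0.33,0,0,0,0,1,0,0,-0.33,0,0,0,0,1,0,0,-0.33,0,0,0,0,1,0,0,-0.33,0,0,0,0,1,0,0,-0.33,0,0,0,0,1,0,0,-0.33,0],
  jaw=28,
)

```text
time: 8.25
eef_pos: [0.5513, 0.1219, 0.1453]
tcp_rot: [0.295, 0.643, -0.295, 0.643]
contact_force: [0.0, -1.9, -0.1]
opening: 0.33
```

```bash
python3 - <<'E'
from h import *
import cv2
a=np.radians(-147.2);P=np.array([.6248,.1793,0])+.095*np.array([np.cos(a),np.sin(a),0]);P[2]=.143
print(P);go(P,-57.2)
n="scene";im=ctrl.read_camera(n)[:,:,::-1]; u,v=proj(n,(.5945,.12,.15)).astype(int); c=im[v-60:v+60,u-60:u+60]
cv2.imwrite(f"pics/c3.png",cv2.resize(c,None,fx=5,fy=5,interpolation=cv2.INTER_CUBIC))
E
```

```text
[0.54494617 0.12783772 0.143     ]
t 8.25 p [0.5513 0.1219 0.1453] yaw -49.29 xdir [-0. -0. -1.] units [ 0.09 -0.04 -0.35] turn 1.58 F [ 0.  -1.9 -0.1] open 28.2 q [ 0.04  0.15  1.93 -0.    1.06  0.9 ]
```

View pics/c3.png

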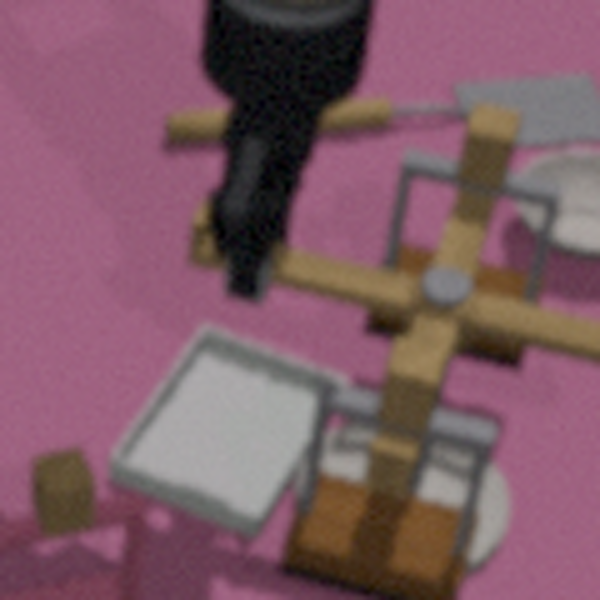

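Request:
move_arm(
  commands=[0,0,0,0.8,0,-0.01,-0.35,0,0,0,0,0.78,0,0,0,0],
)

```text
time: 8.8
eef_pos: [0.5459, 0.1292, 0.1453]
tcp_rot: [0.339, 0.621, -0.338, 0.621]
contact_force: [0.0, -0.1, 0.5]
opening: 0.327
```

Request:
move_arm(
  commands=[0,0,0,0,0,0,0,0,0,0,0,0,0,0,0,0],
  jaw=10,
  force=20,
)

```text
time: 9.3
eef_pos: [0.5462, 0.1289, 0.1454]
tcp_rot: [0.339, 0.621, -0.339, 0.62]
contact_force: [-3.5, 1.9, 2.6]
opening: 0.231
```

```bash
python3 - <<'E'
from h import *
go([.54494617,.12783772,.143],-57.2)
E
```

```text
t 9.3 p [0.5462 0.1289 0.1454] yaw -57.34 xdir [-0.001  0.001 -1.   ] units [ 0.1  -0.06  0.01] turn -0.03 F [-3.5  1.9  2.6] open 19.7 q [0.05 0.14 1.94 0.   1.06 1.05]
```

Request:
move_arm(
  commands=[0,0,0,0,0,0,0,0,-0.8,0,0,0,-1,0,0,0,-1,0,0,0,-1,0,0,0,-1,0,0,0],
  jaw=40,
)

```text
time: 10.18
eef_pos: [0.5468, 0.128, 0.266]
tcp_rot: [0.34, 0.62, -0.34, 0.62]
contact_force: [0.1, -0.2, -0.2]
opening: 0.466
```

```bash
python3 - <<'E'
from h import *
go([.6355,-.1597,.265],-107.2)
E
```

```text
t 10.18 p [0.5468 0.128  0.266 ] yaw -57.43 xdir [ 0.001 -0.001 -1.   ] units [ 0.05 -3.2  11.61] turn 9.95 F [ 0.1 -0.2 -0.2] open 39.8 q [ 0.05  0.02  1.84 -0.    1.28  1.05]
```

Shift 12 rows (z .967, y -.267), then turn 9.95 units, with the jaw opening.

Request:
move_arm(
  commands=[0,-0.27,0.97,0,0,-0.27,0.97,0,0,-0.27,0.97,0,0,-0.27,0.97,0,0,-0.27,0.97,0,0,-0.27,0.97,0,0,-0.27,0.97,0,0,-0.27,0.97,0,0,-0.27,0.97,0,0,-0.27,0.97,0,0,-0.27,0.97,0,0,-0.23,0.94,0],
  jaw=60,
)

```text
time: 11.68
eef_pos: [0.6361, -0.1608, 0.2653]
tcp_rot: [0.34, 0.62, -0.34, 0.62]
contact_force: [0.4, 0.2, 0.3]
opening: 0.701
```

Request:
move_arm(
  commands=[0,0,0,1,0,0,0,1,0,0,0,1,0,0,0,1,0,0,0,1,0,0,0,1,0,0,0,1,0,0,0,1,0,0,0,1,0,0,0,0.95,0,0,0,0],
)

```text
time: 13.05
eef_pos: [0.6359, -0.1598, 0.2653]
tcp_rot: [-0.569, -0.42, 0.569, -0.42]
contact_force: [0.9, 0.0, -0.3]
opening: 0.704
```

```bash
python3 - <<'E'
from h import *
import cv2
go([.6355,-.1597,.122],-107.2)
for n in ("top","scene"):
    cv2.imwrite(f"pics/{n}4.png",ctrl.read_camera(n)[:,:,::-1])
t=cv2.imread("pics/top4.png")
cv2.imwrite("pics/t4A.png",cv2.resize(t[75:240,105:270],None,fx=3.6,fy=3.6,interpolation=cv2.INTER_CUBIC))
t=cv2.imread("pics/scene4.png")
cv2.imwrite("pics/s4A.png",cv2.resize(t[130:310,240:480],None,fx=3.3,fy=3.3,interpolation=cv2.INTER_CUBIC))
E
```

```text
t 13.05 p [ 0.6359 -0.1598  0.2653] yaw -107.08 xdir [-0.  0. -1.] units [ 5.73 -0.02  0.  ] turn 0.02 F [ 0.9  0.  -0.3] open 60.1 q [-0.4   0.23  1.61 -0.    1.3   1.47]
```

View pics/t4A.png

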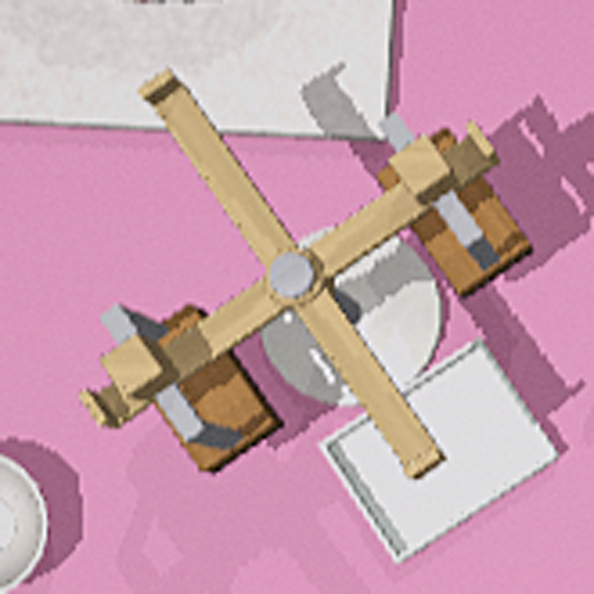

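View pics/s4A.png

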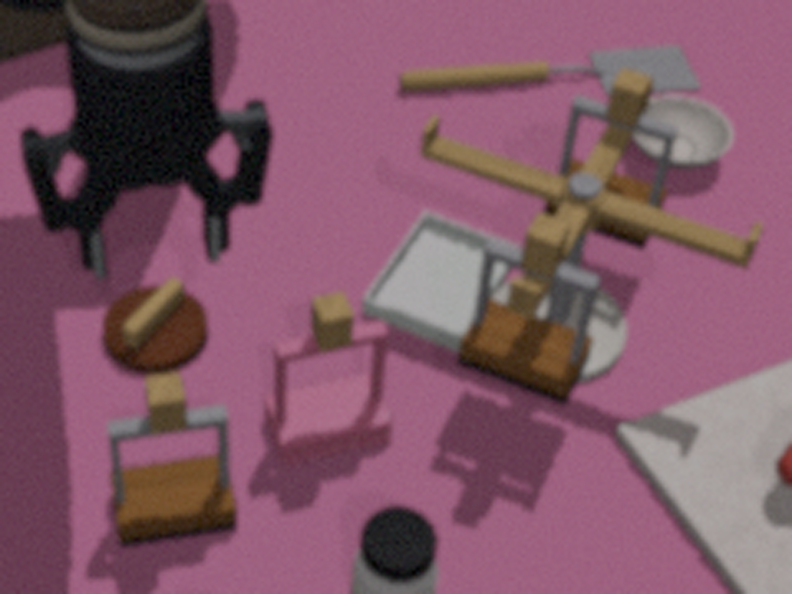

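The top crop shows the free branch now over the white tray, with its lip at crop (424,465). Next I check the angle against all four tray corners.

```bash
python3 - <<'E'
from h import *
A=lambda u,v:(105+u/3.6-.36,75+v/3.6-.36)
h=ray("top",A(293,273),.16)[:2]
l=ray("top",A(424,466),.168)[:2]; l2=ray("top",A(160,84),.168)[:2]
ang=lambda d:np.degrees(np.arctan2(d[1],d[0]))
print("hub",h,"lip",l,np.linalg.norm(l-h),ang(l-h),ang(l-l2),"mid",(l+l2)/2)
C=[ray("top",A(*p),.016)[:2] for p in ((482,342),(562,450),(402,560),(323,440))]
c=np.mean(C,0);print("tray",c,ang(c-h),np.linalg.norm(c-h),"edges",ang(C[1]-C[0]),ang(C[2]-C[3]),ang(C[2]-C[1])-90,ang(C[3]-C[0])-90)
E
```

```text
hub [0.62401278 0.17888609] lip [0.52145429 0.11091251] 0.12303922312441236 -146.46443342939452 -146.37685932828558 mid [0.62220426 0.1779093 ]
tray [0.54083352 0.12443002] -146.78790273461763 0.09941958047243257 edges -144.67683119114116 -147.55544918937326 33.35816823994297 30.646413481670336
```

Request:
move_arm(
  commands=[0.9,0,0,0,0.9,0,0,0,0.9,0,0,0,0.9,0,0,0,0.9,0,0,0,0.9,0,0,0,0.37,0,0,0,0,0,0,0],
)

```text
time: 14.15
eef_pos: [0.6354, -0.1591, 0.1205]
tcp_rot: [-0.569, -0.42, 0.569, -0.42]
contact_force: [0.3, 0.4, -0.4]
opening: 0.708
```

```bash
python3 - <<'E'
from h import *
import cv2
go([.6355,-.1597,.121],-107.2)
im=ctrl.read_camera("scene")[:,:,::-1];u,v=proj("scene",(.6355,-.1597,.1)).astype(int)
cv2.imwrite("pics/c5.png",cv2.resize(im[v-55:v+55,u-55:u+55],None,fx=5,fy=5,interpolation=cv2.INTER_CUBIC))
E
```

```text
t 14.15 p [ 0.6354 -0.1591  0.1205] yaw -107.1 xdir [-0.001  0.001 -1.   ] units [-0.02  0.01  0.02] turn 0.02 F [ 0.3  0.4 -0.4] open 60.5 q [-0.4   0.37  1.72  0.    1.06  1.47]
```

View pics/c5.png

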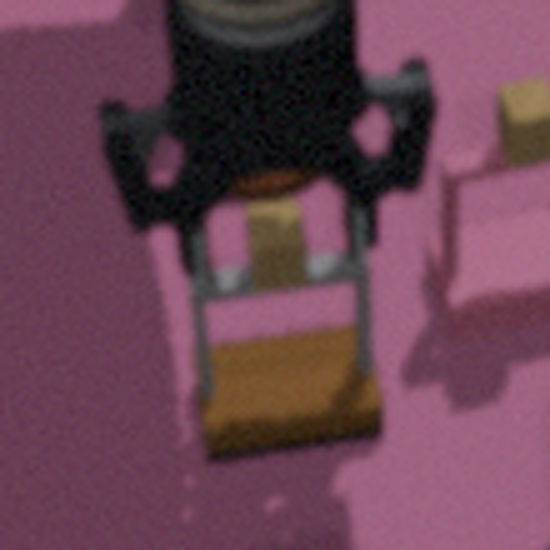

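The fingers straddle the grip above the crossbar (crop (275,240)). Close now.

Request:
move_arm(
  commands=[0,0,0,0,0,0,0,0,0,0,0,0,0,0,0,0,0,0,0,0,0,0,0,0],
  jaw=10,
  force=50,
)

```text
time: 14.95
eef_pos: [0.6362, -0.1597, 0.1223]
tcp_rot: [0.569, 0.419, -0.569, 0.421]
contact_force: [-1.2, -2.1, 5.9]
opening: 0.28
```

Request:
move_arm(
  commands=[-0.3,0,0,0,-0.5,0,0,0,-1,0,0,0,-1,0,0,0,-1,0,0,0,-1,0,0,0,0,0,0,0],
)

```text
time: 15.82
eef_pos: [0.6367, -0.1593, 0.2441]
tcp_rot: [0.57, 0.418, -0.568, 0.422]
contact_force: [0.4, -0.5, -1.7]
opening: 0.272
```

```bash
python3 - <<'E'
from h import *
import cv2
go([.6355,-.1597,.121],-107.2)
im=ctrl.read_camera("scene")[:,:,::-1];u,v=proj("scene",(.6355,-.1597,.2)).astype(int)
cv2.imwrite("pics/c6.png",cv2.resize(im[v-65:v+65,u-65:u+65],None,fx=4,fy=4,interpolation=cv2.INTER_CUBIC))
im=ctrl.read_camera("top")[:,:,::-1];u,v=proj("top",(.6355,-.1597,.2)).astype(int)
cv2.imwrite("pics/c6t.png",cv2.resize(im[v-65:v+65,u-65:u+65],None,fx=4,fy=4,interpolation=cv2.INTER_CUBIC))
E
```

```text
t 15.82 p [ 0.6367 -0.1593  0.2441] yaw -107.12 xdir [ 0.005 -0.002 -1.   ] units [ 4.92 -0.07  0.03] turn 0.02 F [ 0.4 -0.5 -1.7] open 23.2 q [-0.4   0.24  1.63  0.    1.26  1.47]
```

View pics/c6.png

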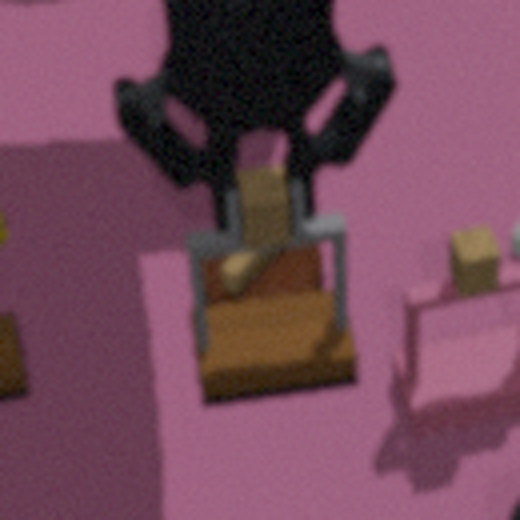

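View pics/c6t.png

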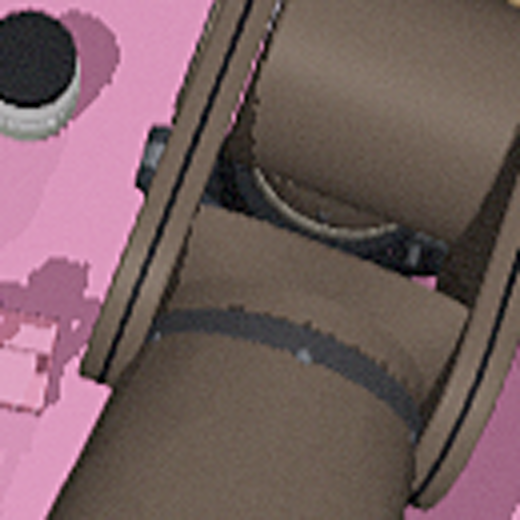

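```bash
python3 - <<'E'
from h import *
go([.53,-.14,.244],-56.6)
E
```

```text
t 15.93 p [ 0.6352 -0.1588  0.2403] yaw -107.12 xdir [-0.001  0.001 -1.   ] units [-0.14 -4.24  0.52] turn -10.1 F [ 0.1  0.5 -2. ] open 23.1 q [-0.4   0.25  1.63  0.    1.26  1.47]
```

Request:
move_arm(
  commands=[-0.05,-0.5,0.1,0,-0.05,-0.95,0.1,0,-0.05,-0.95,0.1,0,0,-0.95,0.1,0,0,-0.9,0.1,0,0,0,0,-0.6,0,0,0,-1,0,0,0,-1,0,0,0,-1,0,0,0,-1,0,0,0,-1,0,0,0,-1,0,0,0,-1,0,0,0,-1,0,0,0,-1,0,0,0,-0.5,0,0,0,0],
)

```text
time: 18.05
eef_pos: [0.5293, -0.1394, 0.2435]
tcp_rot: [0.336, 0.623, -0.336, 0.622]
contact_force: [-0.1, 0.5, -1.5]
opening: 0.275
```

```bash
python3 - <<'E'
from h import *
go([.474,.0799,.214],-56.6)
E
```

```text
t 18.05 p [ 0.5293 -0.1394  0.2435] yaw -56.67 xdir [-0.002  0.001 -1.   ] units [ 1.19  2.98 -8.54] turn -0.01 F [-0.1  0.5 -1.5] open 23.5 q [-0.44  0.01  1.89 -0.    1.24  0.55]
```

Request:
move_arm(
  commands=[0,0.3,-0.6,0,0,0.3,-0.88,0,0,0.3,-0.88,0,0.1,0.3,-0.88,0,0.2,0.3,-0.88,0,0.2,0.3,-0.88,0,0.2,0.3,-0.88,0,0.2,0.3,-0.88,0,0.2,0.3,-0.88,0,0.1,0.28,-0.9,0,0,0,0,0,0,0,0,0],
)

```text
time: 19.55
eef_pos: [0.475, 0.0799, 0.2151]
tcp_rot: [0.335, 0.622, -0.335, 0.623]
contact_force: [-0.2, -0.2, -2.5]
opening: 0.275
```

```bash
python3 - <<'E'
from h import *
import cv2
go([.474,.0799,.214],-56.6)
u=np.array([np.cos(np.radians(-146.5)),np.sin(np.radians(-146.5))])
go(list(np.array([.6243,.179])+.088*u)+[.214],-56.6)
im=ctrl.read_camera("scene")[:,:,::-1];u,v=proj("scene",(.52,.1,.15)).astype(int)
cv2.imwrite("pics/c7.png",cv2.resize(im[v-65:v+65,u-75:u+75],None,fx=4.5,fy=4.5,interpolation=cv2.INTER_CUBIC))
E
```

```text
t 19.55 p [0.475  0.0799 0.2151] yaw -56.57 xdir [ 0.001 -0.    -1.   ] units [ 0.04 -0.03 -0.02] turn 0.01 F [-0.2 -0.2 -2.5] open 23.5 q [-0.04 -0.12  2.07 -0.    1.19  0.94]
t 19.55 p [0.475  0.0799 0.2151] yaw -56.57 xdir [ 0.001 -0.    -1.   ] units [ 0.05  3.65 -0.02] turn 0.01 F [-0.2 -0.2 -2.5] open 23.5 q [-0.04 -0.12  2.07 -0.    1.19  0.94]
```

View pics/c7.png

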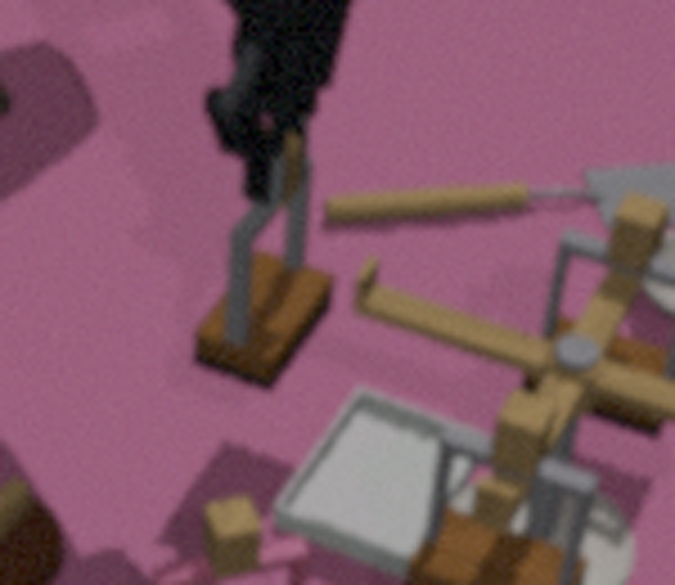

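The stamp hangs level at crop (265,300), outside the lip at (370,280). Its window is in line with the branch. Pass it over the lip slowly.

Request:
move_arm(
  commands=[0,0.25,0,0,0,0.45,0,0,0,0.45,0,0,0,0.45,0,0,0,0.45,0,0,0,0.45,0,0,0,0.45,0,0,0,0.45,0,0,0,0.25,0,0,0,0,0,0,0,0,0,0],
)

```text
time: 20.98
eef_pos: [0.5512, 0.1296, 0.2147]
tcp_rot: [0.335, 0.623, -0.336, 0.622]
contact_force: [0.7, 0.2, -1.7]
opening: 0.274
```

```bash
python3 - <<'E'
from h import *
import cv2
u=np.array([np.cos(np.radians(-146.5)),np.sin(np.radians(-146.5))])
go(list(np.array([.6243,.179])+.088*u)+[.178],-56.6)
im=ctrl.read_camera("scene")[:,:,::-1];u,v=proj("scene",(.55,.13,.15)).astype(int)
cv2.imwrite("pics/c8.png",cv2.resize(im[v-60:v+60,u-60:u+60],None,fx=5,fy=5,interpolation=cv2.INTER_CUBIC))
E
```

```text
t 20.98 p [0.5512 0.1296 0.2147] yaw -56.63 xdir [-0. -0. -1.] units [ 1.47  0.01 -0.03] turn -0.01 F [ 0.7  0.2 -1.7] open 23.4 q [ 0.05  0.08  1.88 -0.    1.19  1.04]
```

View pics/c8.png

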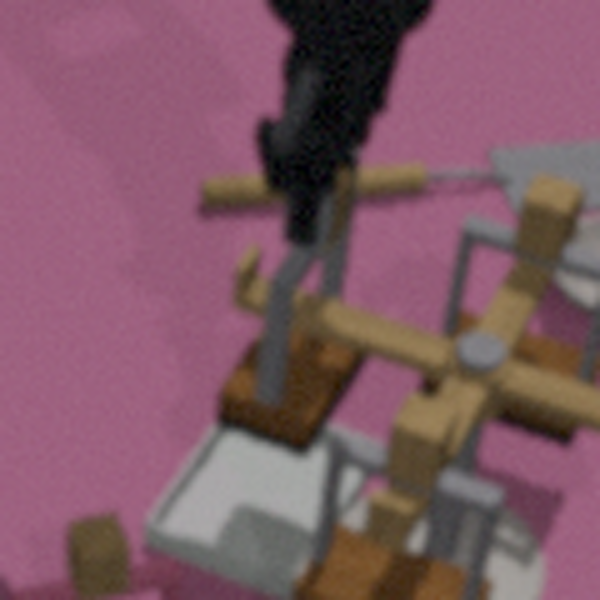

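The branch is through the window, with the lip outside at crop (247,280). Lower to just above contact, then go gently.

Request:
move_arm(
  commands=[0.3,0,0,0,0.4,0,0,0,0.4,0,0,0,0.25,0,0,0,0,0,0,0,0,0,0,0],
)

```text
time: 21.78
eef_pos: [0.5516, 0.1297, 0.1814]
tcp_rot: [0.335, 0.622, -0.335, 0.623]
contact_force: [0.1, 0.4, -1.8]
opening: 0.273
```

Request:
move_arm(
  commands=[0.05,0,0,0,0.05,0,0,0,0,0,0,0],
)

```text
time: 22.15
eef_pos: [0.5513, 0.1297, 0.1785]
tcp_rot: [0.335, 0.623, -0.335, 0.622]
contact_force: [-0.0, -0.9, -0.7]
opening: 0.275
```

Request:
move_arm(
  commands=[0.05,0,0,0,0,0,0,0],
)

```text
time: 22.4
eef_pos: [0.5513, 0.1297, 0.1772]
tcp_rot: [0.335, 0.623, -0.335, 0.622]
contact_force: [0.2, -0.1, -1.8]
opening: 0.273
```

Request:
move_arm(
  commands=[0.04,0,0,0,0,0,0,0],
)

```text
time: 22.65
eef_pos: [0.5513, 0.1297, 0.1762]
tcp_rot: [0.335, 0.623, -0.335, 0.622]
contact_force: [-0.0, 0.4, -1.9]
opening: 0.272
```

Request:
move_arm(
  commands=[0.04,0,0,0,0,0,0,0],
)

```text
time: 22.9
eef_pos: [0.5515, 0.1297, 0.1761]
tcp_rot: [0.335, 0.622, -0.335, 0.623]
contact_force: [-2.0, -0.4, 3.3]
opening: 0.274
```

Contact: Fz went from -1.9 to +3.3 N and z stopped at .176. Look, then release.

Request:
move_arm(
  commands=[0,0,0,0,0,0,0,0,0,0,0,0,0,0,0,0,0,0,0,0],
  jaw=45,
  force=20,
)

```text
time: 23.52
eef_pos: [0.5514, 0.1297, 0.1753]
tcp_rot: [0.335, 0.622, -0.335, 0.623]
contact_force: [0.1, 1.0, -0.5]
opening: 0.525
```

```bash
python3 - <<'E'
from h import *
import cv2
go([.55,.13,.178],-56.6)
im=ctrl.read_camera("scene")[:,:,::-1];u,v=proj("scene",(.55,.13,.15)).astype(int)
cv2.imwrite("pics/c9.png",cv2.resize(im[v-60:v+60,u-60:u+60],None,fx=5,fy=5,interpolation=cv2.INTER_CUBIC))
E
```

```text
t 23.52 p [0.5514 0.1297 0.1753] yaw -56.63 xdir [ 0.  0. -1.] units [-0.11 -0.04 -0.04] turn -0.01 F [ 0.1  1.  -0.5] open 44.8 q [0.05 0.12 1.91 0.   1.12 1.04]
```

View pics/c9.png

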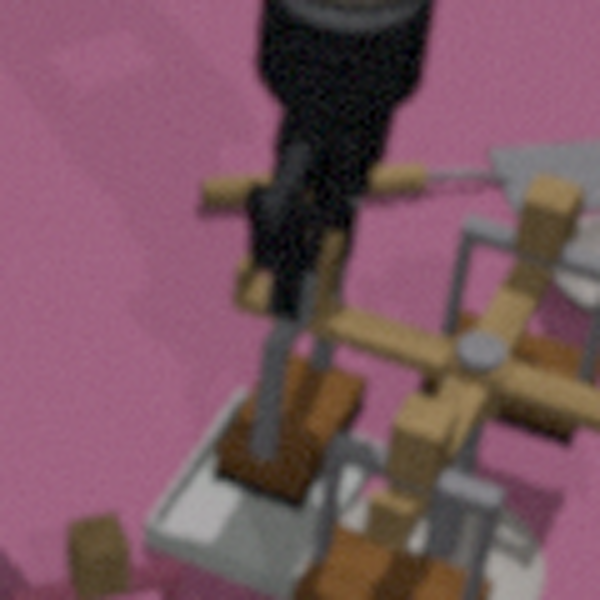

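The stamp sits on the branch over the tray, level, with the jaws open. Retreat straight up, then back and sideways so the view is clear.

Request:
move_arm(
  commands=[-0.3,0,0,0,-0.6,0,0,0,-1,0,0,0,-1,0,0,0,-1,0,0,0,-1,0,0,0,0,0,1,0,0,0,1,0,0,0,1,0,0,0,1,0,0,0,1,0,0,0,1,0,0,0,1,0,0,0,1,0,0,0,0,0],
)

```text
time: 25.45
eef_pos: [0.6622, -0.0393, 0.2973]
tcp_rot: [0.336, 0.622, -0.336, 0.622]
contact_force: [1.0, -0.3, -0.6]
opening: 0.529
```

```bash
python3 - <<'E'
from h import *
import cv2
go([.55,.13,.178],-56.6)
r=[]
for n in ("top","scene"):
    im=ctrl.read_camera(n)[:,:,::-1];u,v=proj(n,(.57,.14,.12)).astype(int)
    r.append(cv2.resize(im[v-65:v+65,u-65:u+65],(400,400),interpolation=cv2.INTER_CUBIC))
cv2.imwrite("pics/c10.png",np.hstack(r))
E
```

```text
t 25.45 p [ 0.6622 -0.0393  0.2973] yaw -56.75 xdir [-0.001  0.    -1.   ] units [ 4.78 -0.04 -8.12] turn -0.03 F [ 1.  -0.3 -0.6] open 45.2 q [-0.21  0.23  1.55 -0.    1.36  0.78]
```

View pics/c10.png

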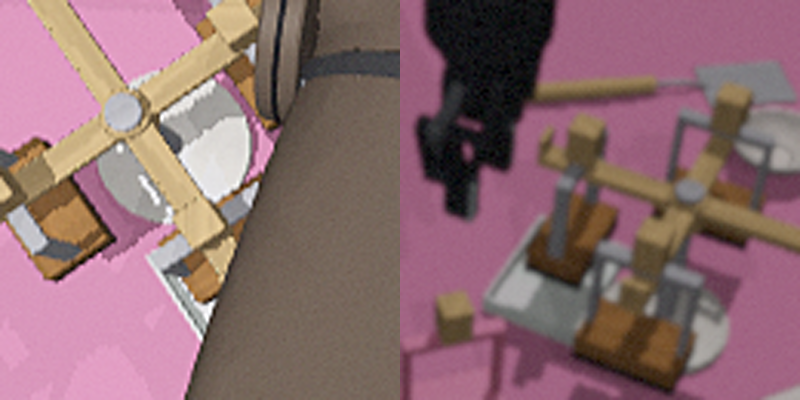

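Request:
move_arm(
  commands=[0,0,1,0,0,0,1,0,0,0,1,0,0,0,1,0,0,0,1,0,0,0,0,0,0,0,0,0],
)

```text
time: 26.42
eef_pos: [0.7298, -0.1405, 0.2978]
tcp_rot: [0.335, 0.623, -0.335, 0.622]
contact_force: [0.6, 0.2, 0.4]
opening: 0.524
```

```bash
python3 - <<'E'
from h import *
import cv2
a=ctrl.read_camera("top"); 
for _ in range(4): b=ctrl.read_camera("top")
print("motion diff max near stamp",np.abs(a.astype(int)-b)[90:240,130:270].mean())
cv2.imwrite("pics/c11.png",cv2.resize(b[75:240,105:270,::-1],None,fx=3.6,fy=3.6,interpolation=cv2.INTER_CUBIC))
E
```

```text
motion diff max near stamp 1.8543333333333334
```

View pics/c11.png

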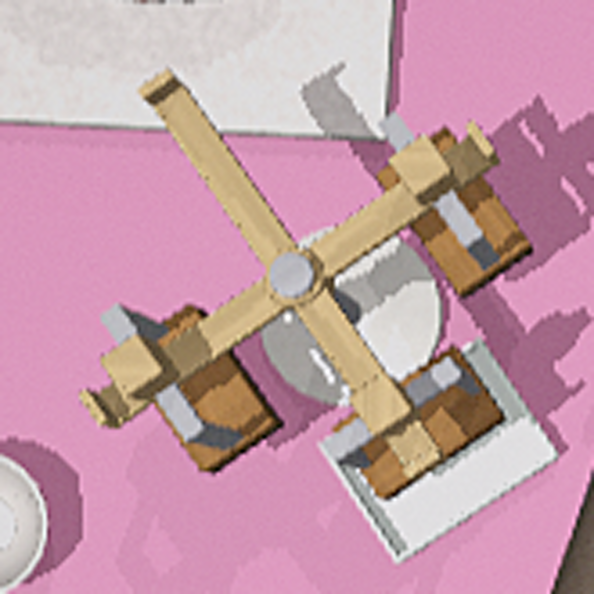

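The stamp hangs upright and square on the branch, over the tray. The two frames differ only by noise.

```bash
python3 - <<'E'
from h import *
A=lambda u,v:(105+u/3.6-.36,75+v/3.6-.36)
g=ray("top",A(383,402),.192)[:2]; print(g,np.linalg.norm(g-[.6243,.179]))
print(ctrl.sign_off(), ctrl.get_state()["time"])
E
```

```text
[0.55259493 0.12705538] 0.08854298666566697
the job is handed in; nothing more can be done
the job is handed in; nothing more can be done
```

The stamp is hanging by its stirrup on the nearer free branch, over the white drip tray. The gripper let go and moved clear, and I handed the job in at about 27 s (limit 56 s).

- **Tree:** I turned it first, about 55° the short way, with the jaws around the branch. The branch then lay at about -146.4°, against about -146.8° for the tray.
- **Hanging:** I took the steel-stirrup stamp with the brown block by its grip and passed it over the lip. I lowered it until the force reading showed contact, then released it and backed off.
- **Last checks:** The final top view shows the stamp level and square on the branch, with its grip centre 88.5 mm from the tree's axis (88 mm wanted). Two top pictures about 0.2 s apart differed only by what looks like image noise. The force on the tool was near zero, with the tool well clear.

No check failed. The tray edges measured a few degrees apart from each other, so I took the tray's direction from its centre.

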